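Sort out the mixed-up jar lids

TASK

The lids of the three biscuit-fired jars have got mixed up: each sits on a jar of the wrong shape. Put every lid on the jar whose outline it matches (round on round, square on square, oblong on oblong), seated flat and turned so that its edges run along the jar's edges; the banding wheel is free to park a lid on while you swap. Set the lids down rather than dropping them, and do not shove or knock over the jars or the little bud vase.

Things in the scene. Friction and masses are not known exactly. Their poses are not given: they have to be found in the camera images.
- round_lid: Round unglazed pale clay lid, 88 mm in diameter. Plate 8 mm thick; under it a round collar, 38 mm across, 12 mm deep, hangs loosely in any jar's mouth; on top a central round knob, 26 mm across, 30 mm tall. Origin: centre of the plate's underside, the face that rests on a jar's rim (on a flat surface the collar holds it 12 mm up); z up. 0.11 to 0.21 kg. Starts on a jar of another shape.
- square_lid: Square unglazed pale clay lid, 82 x 82 mm, sides along its x and y. Plate 8 mm thick; under it a round collar, 38 mm across, 12 mm deep, hangs loosely in any jar's mouth; on top a central round knob, 26 mm across, 30 mm tall. Origin: centre of the plate's underside, the face that rests on a jar's rim (on a flat surface the collar holds it 12 mm up); z up. 0.11 to 0.21 kg. Starts on a jar of another shape.
- oblong_lid: Oblong (rectangular) unglazed pale clay lid, 114 mm along its x, 70 mm along its y. Plate 8 mm thick; under it a round collar, 38 mm across, 12 mm deep, hangs loosely in any jar's mouth; on top a central round knob, 26 mm across, 30 mm tall. Origin: centre of the plate's underside, the face that rests on a jar's rim (on a flat surface the collar holds it 12 mm up); z up. 0.11 to 0.21 kg. Starts on a jar of another shape.
- round_jar: Round unglazed pale clay jar, 90 mm in diameter, 85 mm tall, with a round mouth 56 mm across in the middle of its flat rim, more than 30 mm deep. Loose, about 0.75 kg. Origin: centre of the underside; z up.
- square_jar: Square unglazed pale clay jar, 84 x 84 mm (sides along its x and y), 75 mm tall, with a round mouth 56 mm across in the middle of its flat rim, more than 30 mm deep. Loose, about 0.75 kg. Origin: centre of the underside; z up.
- oblong_jar: Oblong (rectangular) unglazed pale clay jar, 116 mm along its x, 72 mm along its y, 65 mm tall, with a round mouth 56 mm across in the middle of its flat rim, more than 30 mm deep. Loose, about 0.75 kg. Origin: centre of the underside; z up.
- wheel: Banding wheel: a flat round metal turntable, 150 mm in diameter, on a short foot; its flat top is 50 mm above the table. Locked and fixed to the table; empty at the start. Origin: centre of its underside, on the table.
- vase: Small solid bud vase of the same pale clay, 48 mm at its widest, narrow neck, 100 mm tall, standing loose among the jars; leave it standing. Origin: centre of its underside.
Not all that is in view belongs to the job. Leave any pink or red look-alike of the round_lid alone.

How it is judged:
By the outcome, as a careful person would: the job done as asked, in the order asked, and still so for the second after the job is handed in, with the robot touching nothing.
It also fails if it takes over 106 s, if anything falls off the work surface, if the arm or the gripper's body presses on something with over 40 N, if the wrist force passes 120 N, or if a joint passes its speed limit or range.

ROBOT

A 7-joint arm with a two-finger parallel gripper is mounted at the origin on the work surface. World frame = base frame: x ahead of the robot, y to its left, z up, the work surface at z = 0. Lengths are in mm, angles in rad, forces in N, time in s.
With the tool pointing down it reaches from about 400 to 875 mm from the base axis. Payload 4.4 kg.
Tool frame: the origin (TCP) lies midway between the tips of the shut fingers; the grasp point (between the pads) lies ctrl.tcp_to_grasp behind it (ctrl.tcp_to_grasp is the distance from the TCP to the grasp point, in mm); z points along the fingers, y is the line along which they close (so a half turn about z gives the same grasp; the last joint's range is limited). The gripper opens to 85 mm and grips with 20 to 120 N. Pads are 22 mm wide; open, the fingers measure 114 mm over their backs; the gripper's body (76 mm by 85 mm) begins 54 mm behind the grasp point. The pads swing forward as they close: fully open they stand 13 mm farther back than shut.
Start: joints at [1.248, 0.628, 0.038, 1.517, -0.027, 0.996, -0.02], TCP at [165.119, -628.692, 231.313] pointing down, gripper open.
Joint ranges: [-3.06, 3.06], [-0.37, 2.12], [-1.25, 1.32], [0.18, 2.47], [-1.1, 4.24], [0.23, 1.98], [-2.94, 2.94]. Speed limits (rad/s): [2.57, 2.57, 3.14, 3.14, 3.14, 3.14, 3.14].

INTERFACE

Orientations are given as [roll, pitch, yaw] about the fixed x, y, z axes, in that order (R = Rz(yaw) Ry(pitch) Rx(roll)).
In Python, from cell import ctrl, get_image, get_calibration, workorder, boxes_of, place_of gives the robot as it stands.
- The arm moves only by the tool play_rows, never from a script. Its argument "series" is a list that holds one entry, the list of rows, each a list of 7 numbers: the shift along the world's x, y, z in cm, then the turn, a rotation vector about the world's x, y, z in degrees, then the closure, from 0 (fully open) to 1 (shut). A call has 1 to 20 rows; each row shifts and turns the commanded pose from where the row before left it; what a row does not reach is not made up. A row lasts 1/8 s, in which the tool goes at most 62.5 mm and 10.7 degrees, less where a joint would pass 70% of its speed; a pose out of reach is approached as far as the arm can. A call with a gripper value outside its range is refused whole. The fingers move at their own pace and stop on an object; the grip force is fixed at half the most. Time passes only in rows, so rows that do not move let the fingers close. It gives the time, the measured TCP pose, the force, the opening and the grip force at its end, in the units of the state.
- ctrl.read_state(): the state, without advancing time (a new reading comes with each control period).
- get_image(name): name is "side" or "top"; returns (picture, depth): 384x512x3 uint8, red, green, blue; 384x512 float32, mm along the optical axis (not along the pixel's ray), 0 where there is no reading.
- get_calibration(name): a dict with "K" (3x3 intrinsics, pixels), "R" (3x3) and "t" (3): a world point X has camera coordinates R X + t. Camera axes: x right, y down, z forward; pixel columns grow to the right and rows downward; lengths in mm; the calibration is good to about 2 mm. A picture is of the moment at which its call begins. get_calibration takes no time and is no camera call.
- workorder.finish_job(): hands the job in; it is judged then, once.
Trained networks look in the newest picture that a camera, given by its name, has taken for a name from the list of things; names that differ only in an ending like _2 or _b are one class to them, and where a whole thing is asked for, a point or a joint stands for the part that bears it (a point fixed in the world has none). Each returns a list of dicts, best first, with "p" (0 to 1); they miss things now and then, are a little off and sometimes report something else, mostly with a low value. They report only what shows in the picture. A call takes as long as a camera call. They do not tell look-alikes from the thing itself.
- boxes_of(target, camera): "pixel" ([column, row] in pixels, amid what is visible of it).
- place_of(target, camera): "pixel" ([column, row] in pixels: a listed point, or the origin of a listed thing).
The state is a dict: "clock": time; "qpos": joint angles; "qd": joint speeds; "tau": joint torques, N m; "eef_pos": TCP position; "tool_rot": TCP orientation; "force": force on the tool from outside, world axes, zero at the start; "torque": the same for the moment, N m; "width": finger opening in mm; "gripper_force": force on a finger pad.
Only numpy, scipy, OpenCV 4.12 (cv2) and the standard library are available. Lean on these libraries where they do the work, as an engineer would, in place of code of your own. Each camera call takes 0.05 s, during which the arm holds its last target. There are 200 camera calls.

## Working session

There is one attempt and no reset: what is moved stays moved. The work goes in short steps, Python scripts to look and compute and a tool call to move; the robot and the scene stay as the last step left them, time stands still between calls to the robot, and variables do not carry over. Pictures are saved under pics/ and viewed, at most 14 in all, crops included, and the job is handed in when it is done.

Besides the shell and the picture viewer there is one more tool, called by a JSON object that holds its "name" and its "arguments", one argument or row to a line. play_rows: Moves the arm, as the interface text tells. Its arguments: {"type":"object","properties":{"series":{"type":"array"}},"required":["series"]}

```bash
mkdir -p pics
python3 - <<'E'
from cell import *
import cv2,numpy as np
for n in ["top","side"]:
    p,d=get_image(n); cv2.imwrite(f"pics/{n}0.png",p[:,:,::-1]); np.save(f"{n}d.npy",d)
    c=get_calibration(n); print(n,c["K"].round(1).tolist(),c["R"].round(3).tolist(),c["t"].round(1).tolist())
    for t in ["round_lid","square_lid","oblong_lid","round_jar","square_jar","oblong_jar","wheel","vase"]:
        print(t,[(np.round(b["pixel"]).tolist(),round(b["p"],2)) for b in place_of(t,n)])
s=ctrl.read_state(); print(s["clock"],s["eef_pos"],s["tool_rot"],s["width"],ctrl.tcp_to_grasp)
E
```

```text
top [[413.9, 0.0, 260.3], [0.0, 413.9, 194.6], [0.0, 0.0, 1.0]] [[0.027, -1.0, 0.008], [-0.995, -0.027, -0.095], [0.095, -0.006, -0.995]] [-81.1, 562.7, 933.7]
round_lid [([403.0, 240.0], 0.91), ([413.0, 190.0], 0.9), ([353.0, 238.0], 0.74), ([277.0, 170.0], 0.71)]
square_lid [([201.0, 229.0], 0.66)]
oblong_lid [([96.0, 184.0], 0.84)]
round_jar [([113.0, 192.0], 0.67)]
square_jar [([346.0, 239.0], 0.79)]
oblong_jar [([203.0, 230.0], 0.83)]
wheel [([278.0, 171.0], 0.66)]
vase []
side [[479.8, 0.0, 254.8], [0.0, 479.8, 198.8], [0.0, 0.0, 1.0]] [[-0.971, -0.239, 0.007], [-0.175, 0.69, -0.702], [0.163, -0.683, -0.712]] [525.9, 206.5, 1209.0]
round_lid [([299.0, 159.0], 0.95), ([271.0, 140.0], 0.87), ([310.0, 151.0], 0.83), ([212.0, 333.0], 0.6)]
square_lid [([270.0, 247.0], 0.93)]
oblong_lid [([209.0, 312.0], 0.68)]
round_jar [([211.0, 333.0], 0.94), ([300.0, 175.0], 0.16)]
square_jar [([296.0, 178.0], 0.57)]
oblong_jar [([271.0, 261.0], 0.55)]
wheel [([238.0, 205.0], 0.95)]
vase [([201.0, 256.0], 0.86)]
0.9 [ 165.124192   -628.67688638  231.31970262] [ 3.14159208e+00 -4.28036681e-05  2.56795689e-01] 85.36493369732605 18.700000000000003
```

View pics/top0.png

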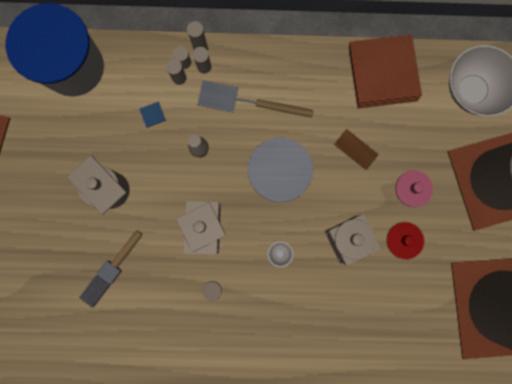

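View pics/side0.png

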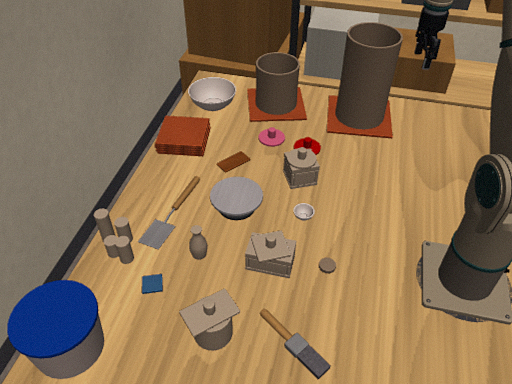

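Top view: the round lid sits on the square jar (355,240), the square lid on the oblong jar (203,228), and the oblong lid on the round jar (97,184). The wheel is at (280,170) and is empty, and the vase is at (197,145). Look-alikes of the round lid are pink (414,188) and red (405,240). The true one is the pale lid at (357,240). The side view agrees, so next I measure.

```bash
cat > h.py <<'E'
from cell import *
import cv2,numpy as np
def cloud(n,d=None):
    if d is None: d=get_image(n)[1]
    c=get_calibration(n); v,u=np.mgrid[:384,:512]
    P=np.stack([(u-c["K"][0,2])/c["K"][0,0]*d,(v-c["K"][1,2])/c["K"][1,1]*d,d],-1)-c["t"]
    P=P@c["R"]; P[d<=0]=np.nan; return P
def band(P,xy,r,z0,z1):
    Q=P.reshape(-1,3); return Q[(np.hypot(Q[:,0]-xy[0],Q[:,1]-xy[1])<r)&(Q[:,2]>z0)&(Q[:,2]<z1)]
def rect(Q):
    (cx,cy),(w,h),a=cv2.minAreaRect(Q[:,:2].astype(np.float32)); return [round(x,1) for x in (cx,cy,w,h,a)]
E
python3 - <<'E'
from h import *
for n in ["top","side"]:
    P=cloud(n,np.load(n+"d.npy")); np.save(n+"P.npy",P)
    px={"top":dict(rl=(357,239),sl=(199,227),ol=(93,184),wheel=(280,170),vase=(196,141),red=(406,240)),"side":dict(rl=(302,153),sl=(270,240),ol=(209,306),wheel=(238,195),vase=(197,232),red=(307,143))}[n]
    for k,(u,v) in px.items(): print(n,k,np.nanmedian(P[v-2:v+3,u-2:u+3],(0,1)).round(0))
    if n=="top": C={k:np.nanmedian(P[v-2:v+3,u-2:u+3],(0,1)) for k,(u,v) in px.items()}
    for k,h in (("rl",75),("sl",65),("ol",85)):
        kn=band(P,C[k],40,h+25,h+50); L=band(P,C[k],85,h+4.5,h+14); J=band(P,C[k],85,h-12,h+3.5)
        print(k,"knob",len(kn),kn.mean(0).round(1),rect(kn),"lid",len(L),np.median(L[:,2]).round(1),rect(L),"jar",len(J),rect(J))
    W=band(P,C["wheel"],90,42,58);print("wheel",rect(W))
# height-map picture
P=np.load("topP.npy"); z=np.nan_to_num(P[...,2]); 
im=cv2.applyColorMap(np.clip(z*2,0,255).astype(np.uint8),cv2.COLORMAP_JET)
rgb=cv2.imread("pics/top0.png")
big=lambda a,u,v:cv2.resize(a[v-40:v+40,u-40:u+40],(260,260),interpolation=cv2.INTER_NEAREST)
cv2.imwrite("pics/c1.png",np.vstack([np.hstack([big(a,*c) for c in((357,239),(203,229),(100,186))]) for a in(np.clip(rgb*1.3,0,255).astype(np.uint8),im)]))
E
```

```text
top rl [ 469. -271.  112.]
top sl [485.  63. 102.]
top ol [568. 285. 122.]
top wheel [ 620. -109.   49.]
top vase [671.  77.  99.]
top red [ 469. -396.   47.]
rl knob 121 [ 468.3 -272.7  110.7] [467.6, -273.4, 23.1, 24.6, 1.5] lid 1032 81.7 [468.6, -272.7, 85.2, 86.6, 88.5] jar 289 [468.0, -273.9, 84.5, 86.2, 27.7]
sl knob 118 [486.6  62.9 101. ] [486.1, 63.6, 23.4, 25.2, 1.3] lid 1162 71.9 [493.7, 67.5, 98.0, 81.5, 28.4] jar 561 [486.0, 60.9, 115.2, 101.4, 1.7]
ol knob 132 [570.9 287.8 120.6] [571.5, 288.3, 23.3, 24.4, 2.7] lid 1471 92.1 [571.3, 289.5, 114.1, 70.2, 46.0] jar 198 [570.9, 291.2, 115.0, 88.8, 44.5]
wheel [623.1, -109.5, 148.0, 146.9, 1.4]
side rl [ 466. -264.  108.]
side sl [486.  74. 102.]
side ol [569. 297. 123.]
side wheel [ 616. -105.   52.]
side vase [667.  89. 100.]
side red [ 468. -395.   42.]
rl knob 64 [ 468.6 -268.9  110.6] [469.1, -270.8, 23.8, 23.2, 84.5] lid 380 84.2 [469.3, -272.2, 86.4, 90.3, 22.1] jar 191 [468.9, -272.8, 85.6, 93.4, 28.8]
sl knob 92 [486.6  68.2 101.3] [487.5, 65.5, 23.3, 26.5, 35.6] lid 754 74.1 [487.6, 65.6, 120.1, 95.5, 17.5] jar 385 [486.5, 71.6, 116.5, 90.3, 0.1]
ol knob 127 [571.1 294.  121.7] [571.4, 291.4, 23.5, 24.4, 3.2] lid 1356 93.9 [568.0, 295.1, 114.7, 83.1, 46.1] jar 227 [574.3, 299.8, 106.9, 90.2, 60.5]
wheel [623.9, -108.0, 149.4, 150.0, 32.3]
```

View pics/c1.png

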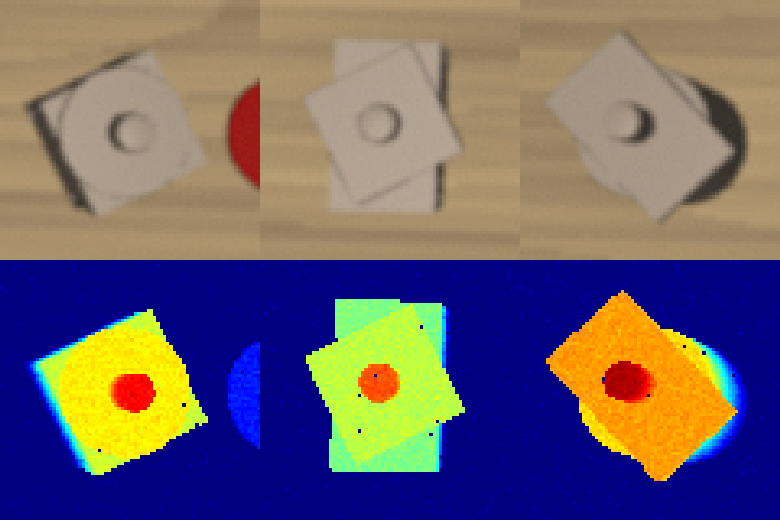

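Crop: the pale round lid (knob at 357,239) is the right one. The red one at (406,240) lies flat on the table and gets left alone. The tall cylinders near the start could be in the way, so I check the path first.

Run:
```python
from h import *
Q=np.vstack([np.load(n+"P.npy").reshape(-1,3) for n in("top","side")]); Q=Q[~np.isnan(Q[:,0])]
for x in range(0,800,100):
    print(x,[int(np.percentile(s[:,2],99)) if len(s:=Q[(abs(Q[:,0]-x-50)<50)&(abs(Q[:,1]-y-50)<50)])>5 else None for y in range(-900,400,100)])
T=Q[(Q[:,2]>90)&(Q[:,1]<-420)&(Q[:,0]>100)&(Q[:,0]<800)&(Q[:,2]<300)]
k,l,c=cv2.kmeans(T[:,:2].astype(np.float32),2,None,(3,50,.1),5,0)
for i in(0,1): t=T[l[:,0]==i]; print(c[i],t.min(0).round(),t.max(0).round())
```

```text
0 [None, 7, 6, 6, 6, 6, 6, 621, 523, 400, 14, 5, None]
100 [None, 6, 439, 446, 5, 5, 5, 606, 13, 13, 5, 5, 4]
200 [None, 309, 427, 305, 5, 5, 5, 5, 4, 5, 5, 4, 4]
300 [None, 310, 311, 306, 5, 5, 5, 5, 5, 14, 4, 23, 21]
400 [None, 12, 299, 11, 49, 84, 113, 29, 27, 103, 73, 21, 4]
500 [None, 162, 170, 163, 50, 22, 84, 53, 53, 76, 73, 124, 107]
600 [None, 170, 171, 167, 24, 19, 9, 54, 54, 102, 45, 94, 95]
700 [None, 10, 64, 65, 4, 50, 48, 21, 20, 6, 9, 9, 133]
[ 416.3371  -598.11206] [ 138. -727.   90.] [ 697. -548.  300.]
[  495.94653 -1130.9507 ] [  143. -1316.    90.] [  800. -1010.   213.]
```

{"name": "play_rows", "arguments": {
  "series": [
    [[0.4,5,0,0,0,0,0],[0.4,5,0,0,0,0,0],[0.4,5,0,0,0,0,0],[0.4,5,0,0,0,0,0],[3.5,2.75,0,0,0,0,0],[3.5,2.75,0,0,0,0,0],[3.5,2.75,0,0,0,0,0],[3.5,2.75,0,0,0,0,0],[3.7,1.15,0,0,0,0,0],[3.7,1.15,0,0,0,0,0],[3.7,1.15,0,0,0,0,0],[3.65,1.12,0,0,0,0,0],[0,0,-4,0,0,0,0],[0,0,-4,0,0,0,0],[0,0,0,0,0,0,0],[0,0,0,0,0,0,0]]
  ]
}}

```text
clock: 2.9
eef_pos: [469.4, -273.5, 152.5]
tool_rot: [3.14, -0.001, 0.256]
force: [-0.6, -0.3, -0.0]
width: 85.7
gripper_force: 0.0
```

{"name": "play_rows", "arguments": {
  "series": [
    [[0,0,-2,0,0,0,0],[0,0,-2,0,0,0,0],[-0.05,0,-1.5,0,0,0,0],[0,0,-1,0,0,0,0],[0,0,0,0,0,0,0],[0,0,0,0,0,0,0.5],[0,0,0,0,0,0,0.8],[0,0,0,0,0,0,1],[0,0,0,0,0,0,1],[0,0,0,0,0,0,1],[0,0,0,0,0,0,1]]
  ]
}}

```text
clock: 4.28
eef_pos: [468.4, -273.2, 86.9]
tool_rot: [3.141, -0.001, 0.257]
force: [-1.4, 0.7, 5.3]
width: 23.8
gripper_force: 59.0
```

{"name": "play_rows", "arguments": {
  "series": [
    [[0,0,0.5,0,0,0,1],[0,0,1,0,0,0,1],[0,0,2,0,0,0,1],[0,0,2.5,0,0,0,1],[2.5,2.6,0,0,0,0,1],[3.1,3.3,0,0,0,0,1],[3.1,3.3,0,0,0,0,1],[3.1,3.3,0,0,0,0,1],[2.5,2.6,0,0,0,0,1],[1.2,1.3,0,0,0,0,1],[0,0,-2,0,0,0,1],[0,0,-2,0,0,0,1],[0,0,-1.5,0,0,0,1],[0,0,0,0,0,0,1]]
  ]
}}

```text
clock: 6.02
eef_pos: [621.7, -109.6, 90.2]
tool_rot: [-3.141, 0.003, 0.256]
force: [-0.2, 0.2, -1.7]
width: 23.6
gripper_force: 59.0
```

Run:
```python
from h import *
for n in["top","side"]:
    p,d=get_image(n);cv2.imwrite(f"pics/{n}1.png",p[:,:,::-1])
    P=cloud(n,d);J=band(P,(468,-273),75,66,84);print(n,rect(J),np.median(J[:,2]))
```

```text
top [468.1, -275.0, 83.9, 84.5, 27.6] 73.43539695995884
side [469.1, -273.8, 85.9, 92.6, 27.5] 75.63550405836077
```

View pics/side1.png

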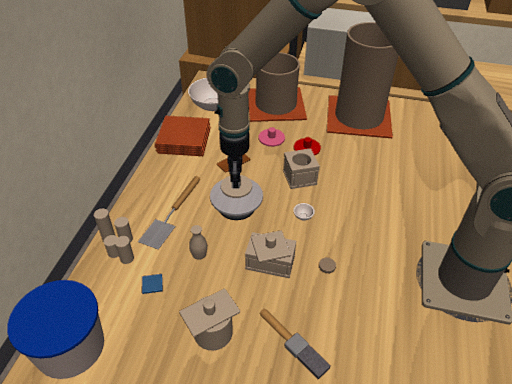

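The round lid hangs over the wheel at (237,190), and the open square jar at (301,168) stands where it was. I'll lower slowly.

{"name": "play_rows", "arguments": {
  "series": [
    [[0,0,-0.8,0,0,0,1],[0,0,-0.4,0,0,0,1],[0,0,-0.2,0,0,0,1],[0,0,-0.2,0,0,0,1],[0,0,0,0,0,0,1],[0,0,0,0,0,0,1]]
  ]
}}

```text
clock: 6.88
eef_pos: [623.2, -109.0, 75.4]
tool_rot: [3.142, -0.0, 0.257]
force: [0.2, -0.6, -1.9]
width: 24.1
gripper_force: 59.1
```

{"name": "play_rows", "arguments": {
  "series": [
    [[0,0,-0.1,0,0,0,1],[0,0,-0.1,0,0,0,1],[0,0,0,0,0,0,1]]
  ]
}}

```text
clock: 7.25
eef_pos: [623.3, -109.0, 74.0]
tool_rot: [3.141, -0.0, 0.257]
force: [-1.0, 0.3, 4.6]
width: 23.8
gripper_force: 59.7
```

Contact reached. I release it, rise, and go over the square lid.

{"name": "play_rows", "arguments": {
  "series": [
    [[0,0,0,0,0,0,0.6],[0,0,0,0,0,0,0],[0,0,0,0,0,0,0],[0,0,0,0,0,0,0],[0,0,2,0,0,0,0],[0,0,4,0,0,0,0],[0,0,3,0,0,0,0],[-3.1,3.9,0,0,0,0,0],[-3.5,4.4,0,0,0,0,0],[-3.5,4.4,0,0,0,0,0],[-2.3,3,0,0,0,0,0],[-1.3,1.65,0,0,0,0,0],[0,0,-3,0,0,0,0],[0,0,0,0,0,0,0],[0,0,0,0,0,0,0]]
  ]
}}

```text
clock: 9.12
eef_pos: [486.9, 64.2, 134.4]
tool_rot: [3.141, -0.002, 0.256]
force: [0.0, -0.1, 1.1]
width: 84.9
gripper_force: 0.0
```

Run:
```python
from h import *
p,d=get_image("top");cv2.imwrite("pics/top2.png",p[:,:,::-1])
P=cloud("top",d)
L=band(P,(623,-109),70,64,78);print(rect(L),np.median(L[:,2]),len(L));k=band(P,(623,-109),40,85,115);print(k.mean(0) if len(k) else 0,rect(k))
# square lid alone: depth close to plate; use earlier cloud
P=np.load("topP.npy");L=band(P,(486.5,64.5),56,69.0,78);print(rect(L));
c=L.mean(0)
m=np.zeros((300,300),np.uint8)
for q in L: cv2.circle(m,(int(q[0]-486.5+150),int(q[1]-64.5+150)),2,255,-1)
m=cv2.morphologyEx(m,cv2.MORPH_OPEN,np.ones((13,13)));ys,xs=np.nonzero(m);print(cv2.minAreaRect(np.c_[xs,ys].astype(np.float32)))
```

```text
[622.1, -108.2, 86.4, 85.3, 0.8] 68.80667913436338 1060
[ 621.86249982 -108.39636209   97.73380409] [622.0, -108.8, 24.3, 23.5, 47.9]
[486.3, 63.5, 81.2, 81.5, 28.4]
((149.337890625, 148.7012939453125), (84.18033599853516, 84.6581039428711), 28.53998374938965)
```

The round lid is parked on the wheel at (622,-108). I'll grasp the square lid and lift it.

{"name": "play_rows", "arguments": {
  "series": [
    [[-0.05,-0.05,-2,0,0,0,0],[0,0,-2,0,0,0,0],[0,0,-1,0,0,0,0],[0,0,-0.7,0,0,0,0],[0,0,0,0,0,0,0],[0,0,0,0,0,0,0.5],[0,0,0,0,0,0,0.8],[0,0,0,0,0,0,1],[0,0,0,0,0,0,1],[0,0,0,0,0,0,1],[0,0,0,0,0,0,1]]
  ]
}}

```text
clock: 10.55
eef_pos: [485.8, 64.1, 76.8]
tool_rot: [3.142, -0.001, 0.257]
force: [-0.8, 0.4, 5.9]
width: 24.0
gripper_force: 58.9
```

{"name": "play_rows", "arguments": {
  "series": [
    [[0,0,0.5,0,0,0,1],[0,0,1,0,0,0,1],[0,0,3,0,0,0,1],[0,0,3,0,0,0,1],[0,-3,0,0,0,0,1],[-0.3,-5,0,0,0,-1,1],[-0.3,-5,0,0,0,0,1],[-0.3,-5,0,0,0,0,1],[-0.3,-5,0,0,0,0,1],[-0.3,-5,0,0,0,0,1],[-0.3,-3.5,0,0,0,0,1],[0,-1.5,0,0,0,0,1],[0,-0.8,0,0,0,0,1],[0,0,-2,0,0,0,1],[0,0,-2,0,0,0,1],[0,0,0,0,0,0,1],[0,0,0,0,0,0,1]]
  ]
}}

```text
clock: 12.68
eef_pos: [468.3, -273.1, 111.9]
tool_rot: [-3.142, -0.001, 0.241]
force: [-0.2, -0.1, -1.3]
width: 24.1
gripper_force: 59.1
```

Run:
```python
from h import *
ims=[]
for n in["top","side"]:
    p,d=get_image(n)
    P=cloud(n,d);
    a=p[190:290,300:420] if n=="top" else p[110:210,240:360]
    ims.append(cv2.resize(a[:,:,::-1],(396,330)))
    L=band(P,(468,-274),75,102,112);print(n,len(L),rect(L),np.median(L[:,2]))
    J=band(P,(468,-274),75,66,80);print(n,len(J),rect(J),np.median(J[:,2]))
    if n=="top":
        J=band(P,(486,63),75,57,72);print("oblong jar",rect(J),np.median(J[:,2]))
cv2.imwrite("pics/c3.png",np.hstack(ims)); print(ctrl.read_state()["eef_pos"])
```

```text
top 621 [469.3, -272.4, 81.9, 81.5, 27.0] 106.58105637747451
top 76 [476.7, -247.0, 58.2, 115.5, 73.2] 73.11982498512353
oblong jar [485.5, 63.5, 72.5, 116.2, 89.8] 63.78496584516961
side 398 [470.7, -271.7, 82.2, 88.6, 26.3] 109.20496597221305
side 268 [467.5, -271.2, 85.8, 86.1, 27.7] 75.19768435792315
[ 468.40106956 -273.76510518  112.17708613]
```

View pics/c3.png

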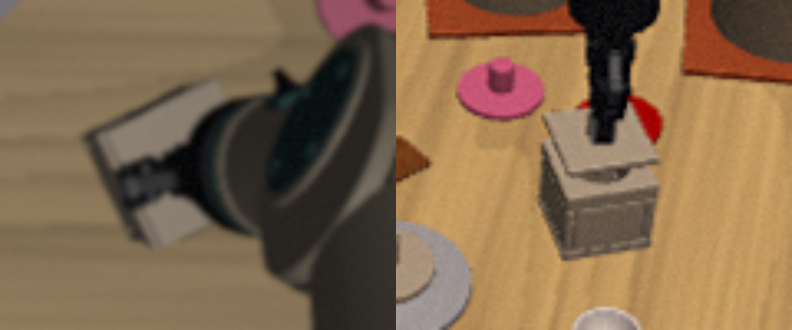

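The square lid hangs just above the square jar, about 1 to 2 mm off and nearly aligned. I'll correct that and lower it.

{"name": "play_rows", "arguments": {
  "series": [
    [[-0.1,-0.2,-0.8,0,0,0.6,1],[0,0,-0.8,0,0,0,1],[0,0,-0.3,0,0,0,1],[0,0,-0.2,0,0,0,1],[0,0,-0.2,0,0,0,1],[0,0,-0.1,0,0,0,1],[0,0,-0.1,0,0,0,1],[0,0,0,0,0,0,1]]
  ]
}}

```text
clock: 13.78
eef_pos: [466.7, -276.0, 86.8]
tool_rot: [3.141, -0.0, 0.25]
force: [-1.4, 0.6, 3.5]
width: 24.1
gripper_force: 59.7
```

{"name": "play_rows", "arguments": {
  "series": [
    [[0,0,0,0,0,0,0.6],[0,0,0,0,0,0,0],[0,0,0,0,0,0,0],[0,0,0,0,0,0,0],[0,0,2,0,0,0,0],[0,0,4,0,0,0,0],[0,0,3,0,0,0,0],[0.8,4.5,0,0,0,0,0],[1,5.5,0,0,0,0,0],[1,5.5,0,0,0,0,0],[1,5.5,0,0,0,0,0],[1,5.5,0,0,0,0,0],[1,5.5,0,0,0,0,0],[1,5.5,0,0,0,0,0],[1,5.5,0,0,0,0,0],[1,5.5,0,0,0,0,0],[1,5.5,0,0,0,0,0],[0.65,2.5,0,0,0,0,0],[0,0,-1,0,0,0,0],[0,0,0,0,0,0,0]]
  ]
}}

```text
clock: 16.27
eef_pos: [570.2, 286.4, 164.8]
tool_rot: [3.139, 0.003, 0.248]
force: [0.5, -0.6, -0.3]
width: 85.4
gripper_force: 0.0
```

Run:
```python
from h import *
for n in["top","side"]:
    p,d=get_image(n);cv2.imwrite(f"pics/{n}4.png",p[:,:,::-1])
    P=cloud(n,d)
    L=band(P,(468,-274),75,79.0,90);print(n,"sq lid",rect(L),np.median(L[:,2]))
    J=band(P,(468,-274),75,66,76.5);print("jar",len(J),rect(J))
    J=band(P,(486,63),75,57,72);print("obl jar",rect(J),np.median(J[:,2]))
```

```text
top sq lid [467.6, -275.4, 82.0, 82.1, 27.6] 81.67300842690753
jar 84 [478.0, -247.1, 58.4, 116.1, 71.3]
obl jar [485.6, 63.5, 72.4, 116.0, 89.9] 63.79191503487072
side sq lid [468.4, -273.7, 85.7, 87.6, 26.4] 84.06083813527592
jar 102 [479.3, -247.5, 63.1, 117.9, 70.7]
obl jar [486.4, 63.0, 79.7, 116.1, 89.6] 65.67505830718646
```

View pics/side4.png

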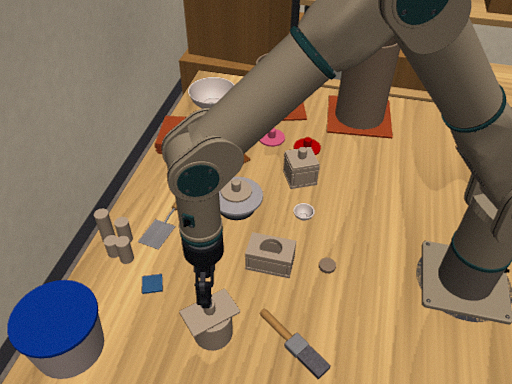

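The square lid is seated on the square jar (301,168), with its edges parallel to the jar's. The oblong jar (270,255) is open, and the gripper is over the oblong lid.

{"name": "play_rows", "arguments": {
  "series": [
    [[0,0,-2,0,0,0,0],[0,0,-2,0,0,0,0],[0,0,-1.5,0,0,0,0],[0,0,-1.2,0,0,0,0],[0,0,0,0,0,0,0],[0,0,0,0,0,0,0.5],[0,0,0,0,0,0,0.8],[0,0,0,0,0,0,1],[0,0,0,0,0,0,1],[0,0,0,0,0,0,1],[0,0,0,0,0,0,1]]
  ]
}}

```text
clock: 17.75
eef_pos: [571.5, 289.2, 100.0]
tool_rot: [-3.141, -0.001, 0.25]
force: [0.1, -0.7, 5.8]
width: 23.9
gripper_force: 59.5
```

{"name": "play_rows", "arguments": {
  "series": [
    [[0,0,0.5,0,0,0,1],[0,0,1,0,0,0,1],[0,0,2.5,0,0,0,1],[0,0,2,0,0,0,1],[-0.8,-2,0,0,0,-4,1],[-1.1,-2.8,0,0,0,-6,1],[-1.1,-2.8,0,0,0,-6,1],[-1.1,-2.8,0,0,0,-6,1],[-1.1,-2.8,0,0,0,-6,1],[-1.1,-2.8,0,0,0,-6,1],[-1.1,-2.8,0,0,0,-6,1],[-0.8,-2,0,0,0,-4,1],[-0.4,-1.75,0,0,0,-2,1],[0,0,-2,0,0,0,1],[0,0,-2,0,0,0,1],[0,0,-0.5,0,0,0,1],[0,0,0,0,0,0,1],[0,0,0,0,0,0,1],[0,0,0,0,0,0,1]]
  ]
}}

```text
clock: 20.12
eef_pos: [485.6, 63.7, 114.9]
tool_rot: [-3.141, -0.001, -0.553]
force: [0.3, 0.5, -0.5]
width: 23.9
gripper_force: 59.0
```

Run:
```python
from h import *
for n in["top","side"]:
    p,d=get_image(n);cv2.imwrite(f"pics/{n}5.png",p[:,:,::-1])
    P=cloud(n,d)
    L=band(P,(486,63),80,98.5,113);print(n,len(L),rect(L),np.median(L[:,2]))
    J=band(P,(571,289),75,74,92);print("round jar",rect(J),np.median(J[:,2]),len(J))
    z=band(P,(571,289),46,80,90);print(cv2.minEnclosingCircle(z[:,:2].astype(np.float32)))
```

```text
top 561 [486.5, 50.8, 45.5, 113.8, 88.7] 106.59332961794854
round jar [568.8, 288.8, 88.4, 88.1, 4.3] 83.80608644057338 884
((569.4415283203125, 289.16888427734375), 44.71333694458008)
side 809 [487.5, 64.6, 73.7, 114.6, 89.4] 108.82303149917628
round jar [569.5, 291.6, 89.7, 88.6, 62.3] 85.54427754844752 884
((570.3685913085938, 290.2429504394531), 45.07818603515625)
```

View pics/side5.png

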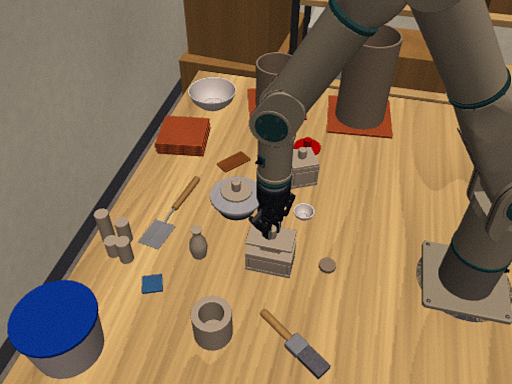

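The oblong lid hangs about 1 mm off over the oblong jar (271,245), and the round jar (212,322) is open and undisturbed. I'll correct and lower.

{"name": "play_rows", "arguments": {
  "series": [
    [[-0.1,0.02,-1,0,0,0.7,1],[0,0,-1,0,0,0,1],[0,0,-0.6,0,0,0,1],[0,0,-0.3,0,0,0,1],[0,0,-0.2,0,0,0,1],[0,0,-0.2,0,0,0,1],[0,0,-0.1,0,0,0,1],[0,0,-0.1,0,0,0,1],[0,0,0,0,0,0,1]]
  ]
}}

```text
clock: 21.35
eef_pos: [484.2, 63.7, 80.0]
tool_rot: [-3.141, -0.0, -0.541]
force: [-0.8, 0.1, 5.1]
width: 23.8
gripper_force: 59.7
```

{"name": "play_rows", "arguments": {
  "series": [
    [[0,0,0,0,0,0,0.6],[0,0,0,0,0,0,0],[0,0,0,0,0,0,0],[0,0,0,0,0,0,0],[0,0,2,0,0,0,0],[0,0,4,0,0,0,0],[0,0,2,0,0,0,0],[2.4,-3,0,0,0,0,0],[3.2,-4,0,0,0,0,0],[3.2,-4,0,0,0,0,0],[3.2,-4,0,0,0,0,0],[1.8,-2.25,0,0,0,0,0],[0,0,-2,0,0,0,0],[0,0,-2,0,0,0,0],[0,0,0,0,0,0,0],[0,0,0,0,0,0,0]]
  ]
}}

```text
clock: 23.35
eef_pos: [622.5, -108.8, 119.8]
tool_rot: [-3.141, -0.001, -0.541]
force: [0.7, 0.6, 0.7]
width: 85.3
gripper_force: 0.0
```

Run:
```python
from h import *
for n in["top","side"]:
    p,d=get_image(n);cv2.imwrite(f"pics/{n}6.png",p[:,:,::-1])
    P=cloud(n,d)
    L=band(P,(486,63),80,69,80);print(n,len(L),rect(L),np.median(L[:,2]))
    J=band(P,(486,63),80,40,66);print(len(J),rect(J))
```

```text
top 606 [500.0, 63.7, 81.3, 70.4, 1.6] 71.95212498241212
24 [542.2, 63.4, 71.3, 4.3, 86.3]
side 924 [485.9, 66.3, 114.3, 74.4, 0.6] 74.11510104528719
328 [473.1, 89.3, 133.3, 63.0, 27.7]
```

View pics/top6.png

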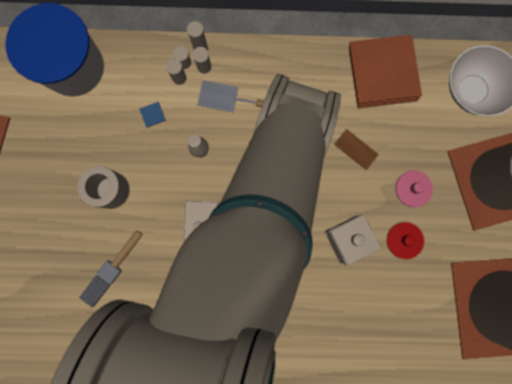

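The arm hides the oblong jar from above, so I'll check it from the next station. Now I grasp the round lid.

{"name": "play_rows", "arguments": {
  "series": [
    [[0,0,-2,0,0,0,0],[0,0,-1.5,0,0,0,0],[0,0,-1,0,0,0,0],[0,0,0,0,0,0,0],[0,0,0,0,0,0,0.5],[0,0,0,0,0,0,0.8],[0,0,0,0,0,0,1],[0,0,0,0,0,0,1],[0,0,0,0,0,0,1],[0,0,0,0,0,0,1]]
  ]
}}

```text
clock: 24.7
eef_pos: [622.3, -109.0, 74.9]
tool_rot: [-3.141, -0.001, -0.541]
force: [-0.4, -0.1, 5.5]
width: 23.7
gripper_force: 59.1
```

{"name": "play_rows", "arguments": {
  "series": [
    [[0,0,0.5,0,0,0,1],[0,0,1.5,0,0,0,1],[0,0,4,0,0,0,1],[0,0,4,0,0,0,1],[0,0,1,0,0,0,1],[-1.5,3.5,0,0,0,0,1],[-1.5,5,0,0,0,0,1],[-1,5,0,0,0,0,1],[-0.5,5,0,0,0,0,1],[0,5,0,0,0,0,1],[0,5,0,0,0,0,1],[-0.4,5,0,0,0,0,1],[-0.4,4,0,0,0,0,1],[0,2.25,0,0,0,0,1],[0,0,-3,0,0,0,1],[0,0,-2,0,0,0,1],[0,0,-1,0,0,0,1],[0,0,0,0,0,0,1],[0,0,0,0,0,0,1]]
  ]
}}

```text
clock: 27.08
eef_pos: [569.9, 288.6, 125.1]
tool_rot: [-3.14, -0.001, -0.541]
force: [1.3, -0.7, -2.2]
width: 24.1
gripper_force: 59.2
```

Run:
```python
from h import *
for n in["top","side"]:
    p,d=get_image(n);cv2.imwrite(f"pics/{n}7.png",p[:,:,::-1])
    P=cloud(n,d)
    L=band(P,(486,63),80,69,80);print(n,"obl",len(L),rect(L),np.median(L[:,2]))
    J=band(P,(486,63),80,40,66);print(len(J),rect(J))
    L=band(P,(570,289),60,112,126);print("round lid",len(L),rect(L),np.median(L[:,2]),cv2.minEnclosingCircle(L[:,:2].astype(np.float32)))
    J=band(P,(570,289),60,76,90);print("round jar",len(J),rect(J))
```

```text
top obl 1468 [484.7, 64.0, 113.1, 70.1, 0.4] 71.82104707181902
110 [501.6, 38.1, 134.4, 60.2, 32.2]
round lid 796 [568.6, 281.8, 75.2, 87.1, 75.2] 119.22807382615457 ((570.1203002929688, 287.5560607910156), 43.775115966796875)
round jar 251 [560.8, 269.6, 46.4, 89.0, 67.6]
side obl 927 [485.9, 65.4, 73.3, 114.5, 89.5] 74.05278594692048
319 [486.5, 66.4, 116.3, 72.7, 0.1]
round lid 708 [570.3, 293.2, 84.8, 80.1, 15.4] 121.28581970945505 ((569.837158203125, 290.3895568847656), 44.25872039794922)
round jar 412 [562.2, 307.8, 88.9, 54.0, 24.0]
```

View pics/top7.png

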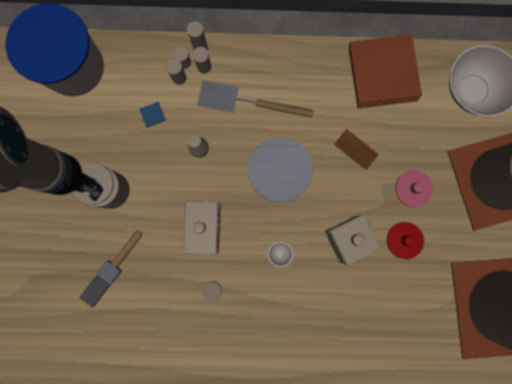

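The oblong lid at (201,228) is seated and aligned, within about 1 mm. The round lid is over its jar at (97,186), so I'll lower it.

{"name": "play_rows", "arguments": {
  "series": [
    [[-0.05,0.08,-1,0,0,0,1],[0,0,-0.8,0,0,0,1],[0,0,-0.3,0,0,0,1],[0,0,-0.2,0,0,0,1],[0,0,-0.2,0,0,0,1],[0,0,-0.1,0,0,0,1],[0,0,-0.1,0,0,0,1],[0,0,0,0,0,0,1]]
  ]
}}

```text
clock: 28.18
eef_pos: [568.7, 289.5, 97.9]
tool_rot: [-3.141, -0.0, -0.541]
force: [-1.8, -0.1, 3.3]
width: 23.8
gripper_force: 59.7
```

{"name": "play_rows", "arguments": {
  "series": [
    [[0,0,0,0,0,0,0.6],[0,0,0,0,0,0,0],[0,0,0,0,0,0,0],[0,0,0,0,0,0,0],[0,0,2,0,0,0,0],[0,0,4,0,0,0,0],[0,0,4,0,0,0,0],[-4,-2,0,0,0,0,0],[-4,-4,0,0,0,0,0],[-3,-4,0,0,0,0,0],[-1,-5,0,0,0,0,0],[0,-5,0,0,0,0,0],[0,-5,0,0,0,0,0],[0,-5,0,0,0,0,0],[0,-5,0,0,0,0,0],[0,-4,0,0,0,0,0],[0,0,0,0,0,0,0],[0,0,0,0,0,0,0],[0,0,0,0,0,0,0],[0,0,0,0,0,0,0]]
  ]
}}

```text
clock: 30.68
eef_pos: [448.7, -99.4, 197.3]
tool_rot: [-3.141, 0.0, -0.539]
force: [-0.2, -0.9, 0.0]
width: 85.3
gripper_force: 0.0
```

Run:
```python
from h import *
for n in["top","side"]:
    p,d=get_image(n);cv2.imwrite(f"pics/{n}8.png",p[:,:,::-1])
    P=cloud(n,d)
    L=band(P,(570,289),60,88.5,100);print("round lid",len(L),rect(L),np.median(L[:,2]))
```

```text
round lid 1113 [568.9, 288.5, 85.4, 86.1, 1.5] 92.02790305397228
round lid 1005 [569.9, 291.4, 87.1, 87.5, 9.6] 93.86842524012195
```

View pics/side8.png

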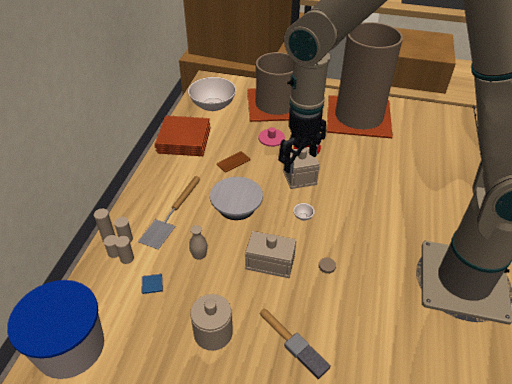

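All three lids are seated on their own jars: round (212,315), oblong (271,250) and square (302,165). The vase still stands at (198,242), and the gripper is well clear.

```bash
python3 -c "
from cell import workorder
print(workorder.finish_job())"
```

```text
the job is handed in; nothing more can be done
None
```

The job is handed in: the round, square and oblong lids each sit flat on the matching jar, within about 1 mm and 1° of it by camera measurement, with the jars and vase standing where they were, at 31 s of the 106 s allowed.

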